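Raise the punch of a disc cutter and hold it for the sheet

ROBOT

A 6-joint arm with a two-finger parallel gripper is mounted at the origin on a cart in front of the work surface, level with it; the furniture and walls round the work are solid. World frame = base frame: x ahead of the robot, y to its left, z up, the work surface at z = 0. Lengths are in m, angles in degrees, forces in N, time in s.
With the tool pointing down it reaches from about 0.275 to 0.875 m from the base axis. Payload 12.5 kg.
Tool frame: the origin (TCP) lies at the very end of the fingers, on their centre line; the grasp point (between the pads) lies manip.tcp_to_grasp behind it (manip.tcp_to_grasp is the distance from the TCP to the grasp point, in m); z points along the fingers, y is the line along which they close (so a half turn about z gives the same grasp; the last joint's range is limited). The gripper opens to 85 mm and grips with 20 to 120 N. Pads are 22 mm wide; open, the fingers measure 114 mm over their backs; the gripper's body (76 mm by 85 mm) begins 54 mm behind the grasp point. The pads swing forward as they close: fully open they stand 13 mm farther back than shut.
Start: joints at [68.09, 20.094, 94.641, -0, 65.266, -4.847], TCP at [0.161, 0.526, 0.231] pointing down, gripper open.
Joint ranges: [-157.81, 157.81], [-45, 120.19], [0.68, 151.7], [-89.99, 269.99], [4.06, 180], [-164.3, 164.3]. Speed limits (degrees/s): [127.2, 127.2, 159.86, 180, 180, 180].

INTERFACE

Orientations are given as a 3x3 rotation matrix whose columns are the frame's x, y, z axes.
In Python, from station import manip gives the robot as it stands. Calls block until the motion is done:
- manip.move_to(position, orientation): joint-space move of the TCP to a pose.
- manip.move_straight(position, frame=None, velocity=0.15): straight line of the TCP; frame=None keeps the orientation; velocity is the mean speed in m/s.
- manip.movej(angles): joint-space move.
- manip.open() and manip.grab(grasp_force=None): open the fingers fully, or close them until they stop; grasp_force is the grip in N (None keeps the last).
- manip.dwell(seconds).
- manip.solve_ik(position, orientation): joint angles nearest the present ones, or None.
- manip.observe(): the state.
- manip.capture(name): name is "scene" or "top" or "wrist"; returns a dict with "frame" (384x512x3 uint8, red, green, blue), "depth" (384x512 float32, m along the optical axis (not along the pixel's ray), 0 where there is no reading), "fx", "fy", "cx", "cy" (pixels), "camera_from_world" (4x4, takes a point from world to camera coordinates). Camera axes: x right, y down, z forward; pixel columns grow to the right and rows downward; lengths in m; the calibration is good to about 2 mm. The wrist camera is an equidistant fisheye: a pixel r from the principal point sees the ray r / f radians off the axis. A picture is of the moment at which its call begins.
A pose or a line that the arm cannot do raises manip.MotionError and nothing moves.
- manip.job_done(): hands the job in; it is judged then, once.
The state is a dict: "clock": time; "joint_positions": joint angles; "qd": joint speeds; "joint_torque": joint torques, N m; "tcp_pos": TCP position; "ee_rot": TCP orientation; "contact_force": force on the tool from outside, world axes, zero at the start; "wrist_torque": the same for the moment, N m; "finger_gap": opening from 0.0 (shut) to 1.0 (fully open); "grip_force": force on a finger pad.
Only numpy, scipy, OpenCV 4.12 (cv2) and the standard library are available. Lean on these libraries where they do the work, as an engineer would, in place of code of your own. Each camera call takes 0.05 s, during which the arm holds its last target. There are 200 camera calls.

TASK

The disc cutter's punch is still down in the die after the last blow and has to come up so that the next strip can be fed into the slot. Press the sprung keeper lever down until its catch holds it by itself, then take the punch by its head and draw it straight up, without cocking it in its bore, until its foot is clear above the sheet slot but still well inside the guide block. Finish while holding it there, still and upright, and leave the other things on the bench where they are.

Things in the scene. Friction and masses are not known exactly. Their poses are not given: they have to be found in the camera images.
- cutter: Steel disc cutter, fixed to the top. Origin on the worktop under the bore axis, z up, keeper lever to -y, sheet slot along x. Base plate 90 (x) x 132 mm, top at 12. Blocks 64 x 50 mm (y -16 to +34): die z 12 to 32, open slot 32 to 36, guide 36 to 64. A 17 mm round bore runs down through guide and die to z = 12. The lever's catch is a spring bolt in a post 63 mm high at x +21 to +41, y -56 to -76
- guide_mouth (a point): Middle of the bore's upper mouth, on top of the guide block, 64 mm above the cutter's origin
- keeper (a joint): Sprung keeper lever, rad: 0 up (its tongue lies in the punch's groove and locks it down), about 0.34 down and held by the spring bolt, stop at 0.46. Press it past about 0.37 to catch; it then stays by itself. Hinge level, along the cutter's x. Push at the pad rises from about 6 N to about 12 N
- keeper_hinge (a point): Hinge of the keeper lever, at cutter (0, -24, 48) mm
- keeper_pad (a point): Middle of the ribbed top of the lever's pad (26 x 24 mm), 86 mm from the hinge towards the cutter's -y, 67 mm above the worktop when up, 38 mm when caught, 28 mm at the stop. Moves with the lever
- punch: Steel punch, round rod 104 mm long, about 0.2 kg, loose in the bore with 0.5 mm play all round. Origin in the middle of its foot, z towards its head. Shank 16 mm, groove 9 mm in diameter from 56 to 68 mm above the foot, head 22 mm in diameter from 80 to 104 mm. At the start the foot is 12 mm above the worktop; it is clear of the slot above 36 mm and leaves the guide at 64 mm
- punch_head (a point): Middle of the punch's head, 91 mm above its foot: the place to grip
- strip: Bare metal strip 34 x 110 x 3 mm with two round holes, loose on the worktop: leave alone. Origin under its middle
- punch_rack: Wooden block 50 x 110 x 26 mm with three other punches standing in it, 89 mm high over all: leave alone. Origin under its middle
- blank_dish: Shallow white dish, 72 mm across, 14 mm high, with cut discs: leave alone. Origin under its middle
- brass_gauge: Brass slide gauge lying flat, 46 x 105 x 12 mm: leave alone. Origin under its middle
Things that resemble listed ones, but are neither listed nor needed, are in the scene too. There is more than one size of the punch; the job needs the larger.

How it is judged:
By the outcome, as a careful person would: the job done as asked, in the order asked, and still so for the second after the job is handed in, while the arm keeps its last pose, push and grip.
It also fails if it takes over 42 s, if anything falls off the work surface, if the arm or the gripper's body presses on something with over 40 N, if the wrist force passes 120 N, or if a joint passes its speed limit or range.

## Working session

There is one attempt and no reset: what is moved stays moved. The work goes in short steps, each a Python script; the robot and the scene stay as the last script left them, time stands still between calls to the robot, and variables do not carry over. Pictures are saved under pics/ and viewed, at most 10 in all, crops included, and the job is handed in when it is done.

```bash
ls; mkdir -p pics; python3 - <<'E'
from station import manip
import cv2,numpy as np,pickle
d={}
for n in("scene","top","wrist"):
    c=manip.capture(n);d[n]=c
    print(n,c["fx"],c["fy"],c["cx"],c["cy"],np.round(c["camera_from_world"],3).tolist())
pickle.dump(d,open("c0.pkl","wb"))
im=np.hstack([d["scene"]["frame"],d["top"]["frame"]])[:,:,::-1]
cv2.imwrite("pics/a.png",cv2.resize(d["scene"]["frame"][:,:,::-1],(800,600)));cv2.imwrite("pics/b.png",cv2.resize(d["top"]["frame"][:,:,::-1],(800,600)))
o=manip.observe();print(o,manip.tcp_to_grasp)
E
```

```text
pics
scene 478.8730526531951 478.8730526531951 255.6585407541524 202.29254033443175 [[0.622, -0.783, -0.006, -0.445], [-0.315, -0.243, -0.917, 0.264], [0.717, 0.573, -0.398, 0.701], [0.0, 0.0, 0.0, 1.0]]
top 440.6043367618018 440.6043367618018 252.77096576496203 193.6334560389767 [[-0.028, -1.0, 0.001, -0.062], [-0.993, 0.028, -0.118, 0.631], [0.118, -0.004, -0.993, 0.879], [0.0, 0.0, 0.0, 1.0]]
wrist 297.3186396354542 297.3186396354542 259.1634717399429 190.46510858125197 [[0.293, 0.956, -0.002, -0.549], [0.913, -0.279, 0.297, -0.038], [0.283, -0.089, -0.955, 0.381], [0.0, 0.0, 0.0, 1.0]]
{'clock': 0.15, 'joint_positions': array([ 6.80910534e+01,  2.01179406e+01,  9.46673282e+01, -8.94160752e-04,
        6.52647789e+01, -4.84826760e+00]), 'qd': array([-0.01202203, -0.20403842, -0.15343537, -0.07562077,  0.06437321,
        0.08099016]), 'joint_torque': array([ 8.32183177e-04, -5.06246495e+01, -2.91505104e+01, -4.16353612e-05,
        3.35992016e-03, -1.82728627e-05]), 'tcp_pos': array([0.16125912, 0.52557422, 0.2308834 ]), 'ee_rot': array([[-9.55996492e-01,  2.93377930e-01, -3.12779733e-04],
       [ 2.93378090e-01,  9.55996146e-01, -8.15700155e-04],
       [ 5.97077965e-05, -8.71569207e-04, -9.99999618e-01]]), 'contact_force': array([-0.5217233 , -0.18435268,  0.98813974]), 'wrist_torque': array([-0.00986084, -0.01412866,  0.0069431 ]), 'grip_force': 0.0, 'finger_gap': 1.0005972339442062} 0.0187
```

View pics/a.png

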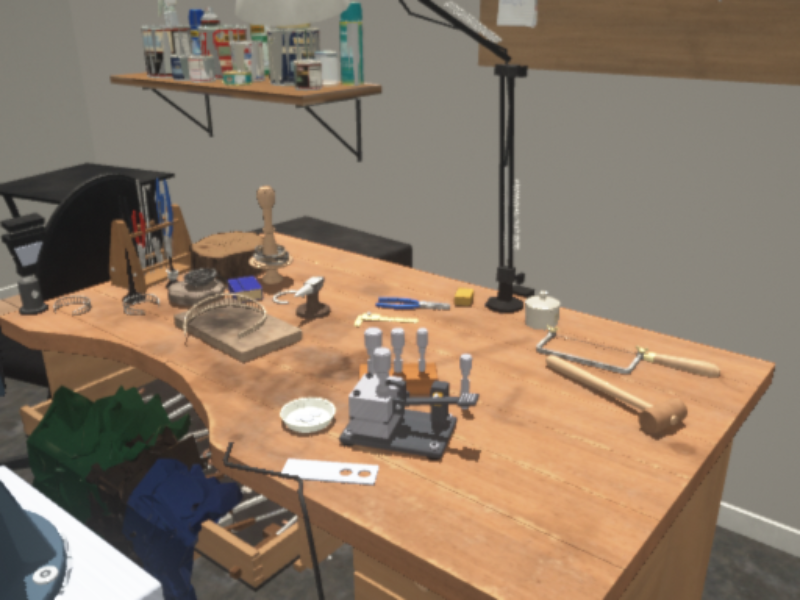

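View pics/b.png

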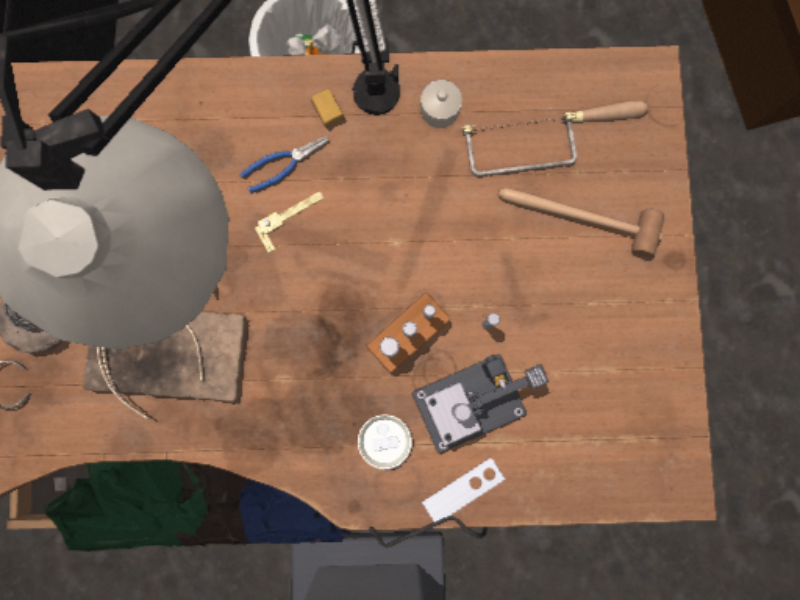

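The scene view shows the cutter at about (400,410) with the punch head at (381,357). In the top view the head is at (463,412), the lever pad at (537,376), and a lone lookalike punch at (492,322). The rack is behind the cutter and the lamp is at upper left. Next I'll enlarge the cutter in both views.

```bash
cat > h.py <<'E'
import numpy as np,cv2
def ray(c,u,v,fish=False):
    T=c["camera_from_world"];R,t=T[:3,:3],T[:3,3]
    a=np.array([(u-c["cx"])/c["fx"],(v-c["cy"])/c["fy"]])
    if fish:
        r=np.hypot(*a);d=np.r_[a/max(r,1e-9)*np.sin(r),np.cos(r)]
    else: d=np.r_[a,1]; 
    return -R.T@t, R.T@d/np.linalg.norm(d)
def onz(c,u,v,z,fish=False):
    o,d=ray(c,u,v,fish);return o+d*(z-o[2])/d[2]
def cross(*rays):
    A=sum(np.eye(3)-np.outer(d,d) for o,d in rays);b=sum((np.eye(3)-np.outer(d,d))@o for o,d in rays)
    p=np.linalg.solve(A,b);return p,[np.linalg.norm(np.cross(p-o,d)) for o,d in rays]
def dep(c,u,v):
    z=c["depth"][int(round(v)),int(round(u))];T=c["camera_from_world"]
    return T[:3,:3].T@(np.array([(u-c["cx"])/c["fx"]*z,(v-c["cy"])/c["fy"]*z,z])-T[:3,3])
E
python3 - <<'E'
import pickle,cv2,numpy as np
from h import *
d=pickle.load(open("c0.pkl","rb"))
a=d["top"]["frame"][215:305,258:358,::-1];b=d["scene"]["frame"][200:300,210:310,::-1]
f=lambda x:cv2.resize(x,(400,x.shape[0]*4),interpolation=cv2.INTER_CUBIC)
im=np.zeros((600,800,3),np.uint8);im[:360,:400]=f(a);im[:400,400:]=f(b)
cv2.imwrite("pics/c.png",im)
cv2.imwrite("pics/w.png",cv2.resize(d["wrist"]["frame"][:,:,::-1],(800,600)))
t=d["top"]
for n,u,v in(("head",296,263),("pad",343,241),("lone",315,205),("rack big",249,222)):print(n,dep(t,u,v).round(4))
E
```

```text
head [ 0.487  -0.1558  0.1163]
pad [ 0.5256 -0.2554  0.068 ]
lone [ 0.5978 -0.2015  0.079 ]
rack big [ 0.5672 -0.0701  0.0913]
```

View pics/c.png

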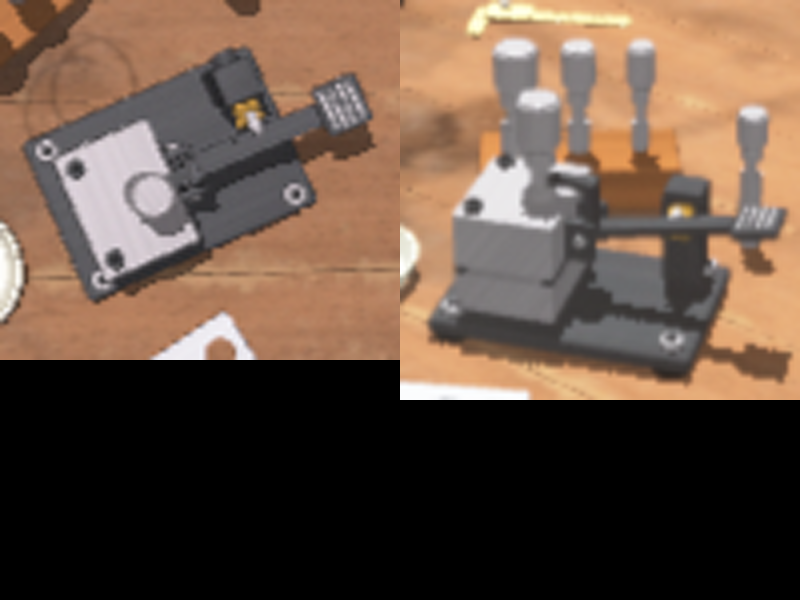

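View pics/w.png

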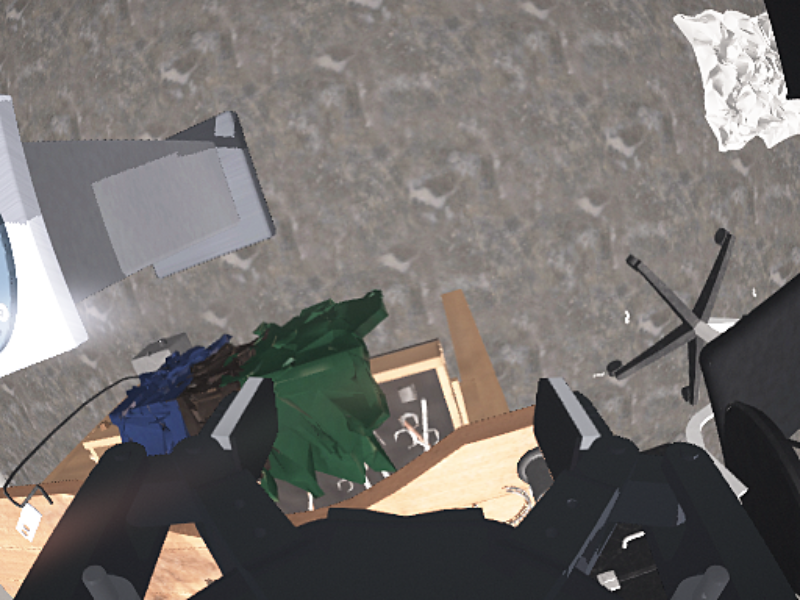

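The top crop shows the punch head at (153,195) and the lever pad at (342,102), with the post and brass bolt at (250,110). In the scene crop the head top is at (538,98) and the pad at (760,220). The start wrist view shows only the floor and drawers.

Three things could be the punch:
- **Punch in the cutter**, top px (296,264): its top is 116 mm high and it stands in the bore.
- **Lone punch**, top px (315,205): 79 mm high.
- **Rack punches**, top px (249,222) and beside it: about 90 mm high.

The one in the cutter is meant, since its size and place match. The enlarged crop confirms it.

```bash
python3 - <<'E'
import pickle,cv2,numpy as np
from h import *
d=pickle.load(open("c0.pkl","rb"));t,s=d["top"],d["scene"]
print("head",cross(ray(t,296.2,263.7),ray(s,244.5,224.5)))
print("pad",cross(ray(t,343.5,240.5),ray(s,300,255)))
P=[]
for c in(t,s):
    v,u=np.mgrid[0:384:2,0:512:2];z=c["depth"][::2,::2];k=z>0
    p=np.stack([(u-c["cx"])/c["fx"]*z,(v-c["cy"])/c["fy"]*z,z],-1)[k]
    T=c["camera_from_world"];P.append((p-T[:3,3])@T[:3,:3])
P=np.vstack(P);r=np.hypot(P[:,0],P[:,1]);a=np.degrees(np.arctan2(P[:,1],P[:,0]))
for lo in range(-40,90,10):
    row=[]
    for r0 in(.15,.3,.45,.55,.65,.75):
        k=(a>lo)&(a<=lo+10)&(r>r0)&(r<=r0+(.1 if r0>=.45 else .15));row.append(round(float(P[k,2].max()),2) if k.any() else None)
    print(lo,row)
E
```

```text
head (array([ 0.48564399, -0.15599342,  0.11657122]), [np.float64(0.00011507985949529639), np.float64(0.00011507985949517248)])
pad (array([ 0.52664657, -0.25683265,  0.06685845]), [np.float64(0.00019008285579849354), np.float64(0.0001900828557983949)])
-40 [0.0, 0.0, 0.0, 0.0, 0.01, 0.03]
-30 [0.0, 0.01, 0.08, 0.07, 0.01, 0.03]
-20 [0.0, 0.02, 0.12, 0.09, 0.03, 0.02]
-10 [-0.72, 0.02, 0.03, 0.09, 0.01, 0.48]
0 [-0.13, 0.0, 0.0, 0.63, 0.65, 0.57]
10 [0.0, 0.0, 0.02, 0.61, 0.61, 0.06]
20 [0.0, 0.0, 0.02, 0.04, 0.04, 0.19]
30 [0.0, -0.1, 0.01, 0.02, 0.05, 0.11]
40 [0.0, -0.11, -0.08, 0.01, 0.1, 0.2]
50 [-0.71, -0.15, -0.09, 0.0, 0.18, 0.0]
60 [-0.71, -0.81, None, None, None, None]
70 [-0.71, -0.81, -0.81, -0.81, -0.81, -0.81]
80 [-0.81, -0.81, -0.8, -0.81, -0.81, -0.81]
```

```bash
cat >> h.py <<'E'
yaw=np.radians(22.1)
def Rt(yaw=yaw):
    c,s=np.cos(yaw),np.sin(yaw);return np.array([[-c,-s,0],[-s,c,0],[0,0,-1.]])
HEAD=np.array([.4856,-.1560,.1166]);PAD=np.array([.5266,-.2568,.0669])
E
python3 - <<'E'
from station import manip
from h import *
import pickle
o=manip.observe();p=o["tcp_pos"];n=np.hypot(p[0],p[1])
q=manip.solve_ik(np.r_[p[:2]/n*.40,.22],o["ee_rot"]);print(q)
manip.movej(q);q=np.array(q)
q[0]=-20;q[5]=q[5];manip.movej(q)
manip.grab(20)
R=Rt();mid=(HEAD+PAD)/2
W=[]
for x,y in((.45,-.16),(.5266,-.2568)):
    manip.move_to([x,y,.22],R);manip.dwell(.2);c=manip.capture("wrist");W.append(c)
    print(manip.observe()["clock"],c["camera_from_world"].round(3).tolist())
pickle.dump(W,open("w.pkl","wb"))
im=np.zeros((600,800,3),np.uint8);im[:300,:400]=cv2.resize(W[0]["frame"],(400,300))[:,:,::-1];im[:300,400:]=cv2.resize(W[1]["frame"],(400,300))[:,:,::-1]
# predicted pixels
for i,c in enumerate(W):
    for P in(HEAD,PAD):
        T=c["camera_from_world"];v=T[:3,:3]@P+T[:3,3];th=np.arctan2(np.hypot(v[0],v[1]),v[2]);u=c["fx"]*th*v[:2]/np.hypot(v[0],v[1])+[c["cx"],c["cy"]];print(i,u.round(1))
        x0,y0=np.clip((u-[38,28]).astype(int),0,[436,328])
        j=0 if P is HEAD else 1
        k=cv2.resize(c["frame"][y0:y0+56,x0:x0+76],None,fx=2.6,fy=5.3*.49,interpolation=cv2.INTER_CUBIC)[:,:,::-1]
        im[310:310+k.shape[0],i*400+j*200:i*400+j*200+k.shape[1]]=k;print((x0,y0))
cv2.imwrite("pics/w2.png",im)
o=manip.observe();print(o["clock"],o["tcp_pos"],o["contact_force"],o["finger_gap"])
E
```

```text
[ 6.62685708e+01  4.99111988e+00  1.15828290e+02 -2.79711787e-03
  5.92305866e+01 -6.66969265e+00]
5.7583 [[-0.376, 0.926, -0.0, 0.318], [0.885, 0.36, 0.296, -0.375], [0.274, 0.111, -0.955, 0.264], [0.0, 0.0, 0.0, 1.0]]
6.5667 [[-0.377, 0.926, -0.0, 0.436], [0.885, 0.36, 0.296, -0.408], [0.274, 0.111, -0.955, 0.254], [0.0, 0.0, 0.0, 1.0]]
0 [248.7 227. ]
(np.int64(210), np.int64(198))
0 [152.7 207.1]
(np.int64(114), np.int64(179))
1 [377.2 190.6]
(np.int64(339), np.int64(162))
1 [258.7 176.3]
(np.int64(220), np.int64(148))
6.5667 [ 0.52639521 -0.25615496  0.22036696] [ 0.23491283  0.14532196 -0.50643992] -0.0015043759447384661
```

View pics/w2.png

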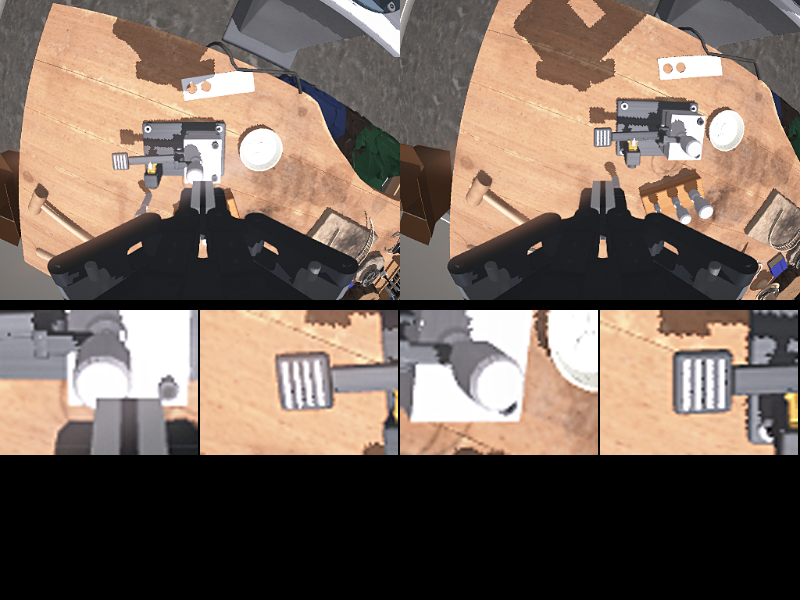

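Both wrist views show the head and pad within about 1 px of prediction. View 0 has the head at (249.6,225) and the pad at (154,206.7). View 1 has the head at (376.1,191.1) and the pad at (259.2,175.7). I'll triangulate these and then press the lever.

```bash
python3 - <<'E'
from station import manip
from h import *
import pickle
W=pickle.load(open("w.pkl","rb"))
h=cross(ray(W[0],249.6,225,1),ray(W[1],376.1,191.1,1));p=cross(ray(W[0],154,206.7,1),ray(W[1],259.2,175.7,1))
print("head",h,"pad",p)
H=(h[0]+HEAD)/2;P=(p[0]+PAD)/2;v=P-H;print(H,P,np.hypot(v[0],v[1]),np.degrees(np.arctan2(v[0],-v[1])))
assert np.abs(h[0]-HEAD).max()<.004 and np.abs(p[0]-PAD).max()<.004
manip.move_straight([P[0],P[1],.085]);manip.dwell(.3)
f0=manip.observe()["contact_force"];print(f0)
for z in(.070,.067,.064,.056,.046,.038,.034,.032,.030):
    manip.move_straight([P[0],P[1],z],velocity=.04);manip.dwell(.1)
    o=manip.observe();print(z,o["tcp_pos"].round(4),(o["contact_force"]-f0).round(1),round(o["clock"],2))
    if o["contact_force"][2]-f0[2]>25:break
E
```

```text
head (array([ 0.48638148, -0.1547672 ,  0.11146668]), [np.float64(0.0008435641137005341), np.float64(0.0008435641137005059)]) pad (array([ 0.52658687, -0.25617068,  0.0644995 ]), [np.float64(0.00021231423101284808), np.float64(0.0002123142310127266)])
[ 0.48599074 -0.1553836   0.11403334] [ 0.52659343 -0.25648534  0.06569975] 0.10895017468792574 21.880510293316693Traceback (most recent call last):
  File "<stdin>", line 8, in <module>
AssertionError
```

The wrist head height is 5 mm low. Its residual is 0.8 mm and the rim is partly hidden by the fingers. The fixed-camera pair and the depth reading both give 116 mm, which matches the text, and x and y agree to 1.3 mm. I'll use the wrist rays on the 116 mm plane for x and y, and carry on.

```bash
python3 - <<'E'
from station import manip
from h import *
import pickle
W=pickle.load(open("w.pkl","rb"))
print(onz(W[0],249.6,225,.116,1),onz(W[1],376.1,191.1,.116,1))
P=np.array([.5266,-.2566])
manip.move_straight([P[0],P[1],.085]);manip.dwell(.3)
f0=manip.observe()["contact_force"];print(f0)
for z in(.070,.067,.064,.056,.046,.038,.034,.032,.030):
    manip.move_straight([P[0],P[1],z],velocity=.04);manip.dwell(.1)
    o=manip.observe();print(z,o["tcp_pos"].round(4),(o["contact_force"]-f0).round(1),round(o["clock"],2))
    if o["contact_force"][2]-f0[2]>25:break
E
```

```text
[ 0.48370718 -0.15589287  0.116     ] [ 0.48646911 -0.15648046  0.116     ]
[-1.03134004 -0.276864   -0.25432966]
0.07 [ 0.5267 -0.2567  0.0701] [1.2 0.7 0.9] 8.54
0.067 [ 0.5271 -0.2569  0.0676] [ 0.8 -0.5  7.1] 8.89
0.064 [ 0.5272 -0.2571  0.0647] [ 2.2 -1.9  5.7] 9.24
0.056 [ 0.5275 -0.2577  0.0571] [ 0.2 -4.3  8.6] 9.69
0.046 [ 0.5275 -0.2576  0.047 ] [ 2.5 -4.3  7.2] 10.19
0.038 [ 0.5268 -0.2567  0.0382] [ 2.7 -1.9  2.5] 10.64
0.034 [ 0.5267 -0.2564  0.0344] [1.7 1.5 9. ] 10.99
0.032 [ 0.5266 -0.2561  0.0324] [1.9 1.9 8.4] 11.34
0.03 [ 0.5266 -0.256   0.0304] [0.6 2.5 9.5] 11.69
```

Contact came at 67.6 mm as expected, and the press went to 30.4 mm, past the catch point. Next I'll release slowly and check.

```bash
python3 - <<'E'
from station import manip
from h import *
import pickle
P=np.array([.5266,-.2566])
for z in(.034,.037,.040,.043,.048):
    manip.move_straight([P[0],P[1],z],velocity=.05);manip.dwell(.05)
    o=manip.observe();print(z,o["tcp_pos"][2].round(4),(o["contact_force"]).round(1),round(o["clock"],2))
manip.move_straight([P[0],P[1],.19],velocity=.25)
H=np.array([.4857,-.1560])
manip.move_straight([H[0],H[1],.19],velocity=.2)
manip.open()
c={n:manip.capture(n) for n in("scene","wrist","top")};pickle.dump(c,open("c1.pkl","wb"))
im=np.zeros((400,800,3),np.uint8)
im[:,:400]=cv2.resize(c["scene"]["frame"][200:300,210:310],(400,400),interpolation=cv2.INTER_CUBIC)[:,:,::-1]
im[:300,400:]=cv2.resize(c["wrist"]["frame"][90:290,120:387],(400,300),interpolation=cv2.INTER_CUBIC)[:,:,::-1]
cv2.imwrite("pics/d.png",im);print(manip.observe()["clock"],manip.observe()["tcp_pos"])
E
```

```text
0.034 0.0346 [ 0.1 -0.3  7.8] 11.99
0.037 0.0375 [ 1.8 -2.7  5.9] 12.29
0.04 0.0396 [0.8 0.1 0.5] 12.59
0.043 0.043 [-0.  -0.4 -0.5] 12.89
0.048 0.0482 [-0.3  0.4 -0.4] 13.19
15.5333 [ 0.4856945  -0.15599099  0.19000434]
```

View pics/d.png

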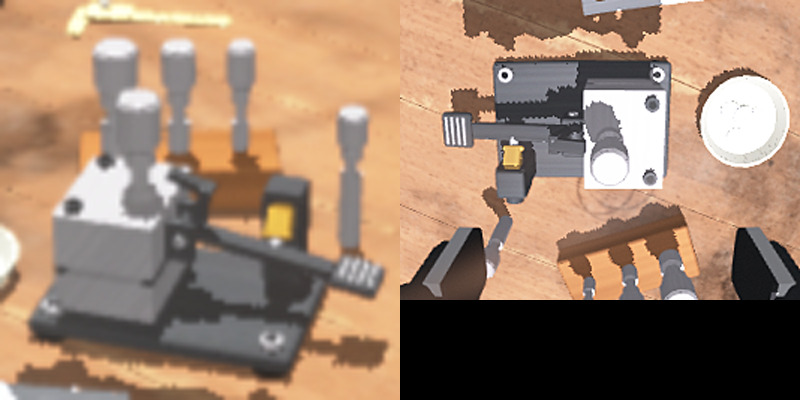

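The scene crop shows the lever down at (350,272) and held under the brass bolt at (278,220), and the force vanished at about 38.5 mm, so it is caught. The wrist tile shows the head at (610,166), which is (260.2,200.7) in the full image. Now the grasp.

```bash
python3 - <<'E'
from station import manip
from h import *
import pickle
c=pickle.load(open("c1.pkl","rb"));print(onz(c["wrist"],260.2,200.7,.116,1))
H=np.array([.4857,-.1560]);z=.083
manip.move_straight([H[0],H[1],z],velocity=.12);manip.dwell(.3)
o=manip.observe();f0,t0=o["contact_force"],o["wrist_torque"];print(o["tcp_pos"],f0,t0)
manip.grab(25);manip.dwell(.3)
o=manip.observe();print(o["tcp_pos"],o["contact_force"]-f0,o["wrist_torque"]-t0,o["finger_gap"],o["grip_force"],o["clock"])
pickle.dump((f0,t0),open("f0.pkl","wb"))
E
```

```text
[ 0.48452577 -0.15586734  0.116     ]
[ 0.48584845 -0.15606538  0.08334417] [-0.06364795 -0.14942431  0.11244486] [0.021107   0.05022986 0.00341645]
[ 0.48571318 -0.15597482  0.08304293] [-0.42066384  0.30058541  2.83960555] [ 0.1005286  -0.02519346 -0.0145537 ] 0.2481884165304479 24.379190504550934 17.775
```

The gap is about 21 mm, which fits the 22 mm head, and side forces are near zero. I'll draw it up in monitored steps.

```bash
python3 - <<'E'
from station import manip
from h import *
import pickle
f0,t0=pickle.load(open("f0.pkl","rb"))
manip.grab(40)
p=manip.observe()["tcp_pos"];R=Rt()
for dz in(.003,.008,.014,.020,.026,.032,.037):
    manip.move_straight([p[0],p[1],.083+dz],velocity=.03);manip.dwell(.1)
    o=manip.observe();f=o["contact_force"]-f0;print(dz,o["tcp_pos"].round(4),f.round(1),(o["wrist_torque"]-t0).round(2),round(o["finger_gap"],3),round(o["clock"],1))
    if np.linalg.norm(f)>15:break
manip.dwell(.3);c={n:manip.capture(n) for n in("scene","top","wrist")};pickle.dump(c,open("c2.pkl","wb"))
o=manip.observe();print(o["ee_rot"].round(4).tolist(),o["grip_force"])
cv2.imwrite("pics/e.png",cv2.resize(c["scene"]["frame"][170:310,190:330],(600,600),interpolation=cv2.INTER_CUBIC)[:,:,::-1])
E
```

```text
0.003 [ 0.4856 -0.156   0.0858] [-0.6  0.3 -2.9] [-0.02 -0.06  0.04] 0.245 18.3
0.008 [ 0.4857 -0.156   0.091 ] [-0.2  0.9 -2.3] [-0.   -0.04 -0.  ] 0.245 18.8
0.014 [ 0.4857 -0.156   0.097 ] [ 0.6  0.4 -2.5] [-0.03 -0.05 -0.03] 0.245 19.2
0.02 [ 0.4857 -0.156   0.103 ] [-0.3  0.8 -3.1] [-0.04  0.01  0.03] 0.246 19.7
0.026 [ 0.4857 -0.156   0.109 ] [ 0.3  1.1 -2.2] [-0.01 -0.06  0.02] 0.245 20.1
0.032 [ 0.4857 -0.156   0.115 ] [ 0.2  0.2 -3.2] [ 0.   -0.07 -0.07] 0.248 20.6
0.037 [ 0.4857 -0.156   0.12  ] [-0.5  0.4 -3. ] [-0.06 -0.03  0.04] 0.246 21.0
[[-0.9265, -0.3763, -0.0], [-0.3763, 0.9265, -0.0], [0.0, -0.0, -1.0]] 39.18061673641205
```

View pics/e.png

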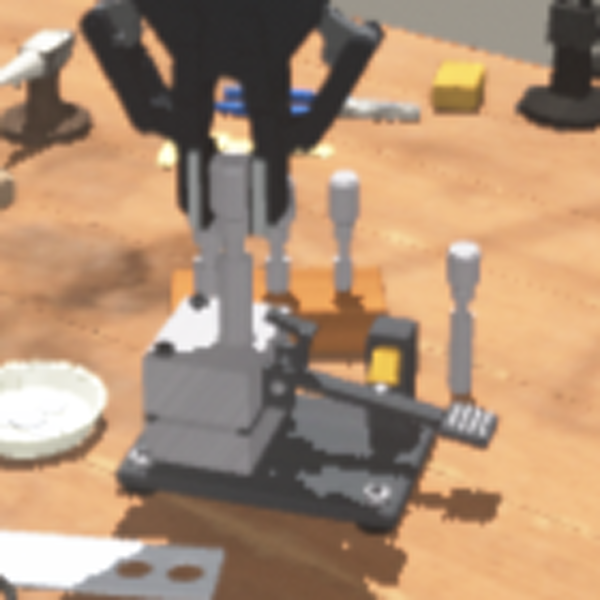

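The punch is held upright with its head top at crop (233,158), the shank still enters the guide, and the lever is still caught. I'll check the lift by height, then hand in.

```bash
python3 - <<'E'
from station import manip
from h import *
import pickle
c=pickle.load(open("c2.pkl","rb"))["scene"]
o,d=ray(c,244.4,206.9);h=np.array([.4857,-.156])-o[:2];k=h@d[:2]/(d[:2]@d[:2]);z=o[2]+k*d[2]
print("head top z",z,"foot",z-.104)
if .040<z-.104<.057: manip.dwell(.3);print(manip.job_done())
E
```

```text
head top z 0.1532783292726584 foot 0.04927832927265839
the job is handed in; nothing more can be done
None
```

The keeper lever is caught down, and the punch is drawn straight up and held still and upright with its foot at about 49 mm, above the slot (36 mm) and inside the guide (64 mm). The job is handed in.

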